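# Weed the wobbly pegs out of the drying board

### The job

One or two of the three pegs in the drying board sit in worn holes and wobble. Wiggle each peg gently sideways to feel how much play it has, then pull the wobbly ones out and stand them ball up in the stoneware jar, which must stay upright. Do not pull up the firm pegs, leave them fully seated in their holes, and leave the other things where they are.

Things in the scene. Friction and masses are not known exactly. Their poses are not given: they have to be found in the camera images.
- board: wooden drying board lying fixed on the worktop, 96 x 246 mm, top face 45 mm above the worktop, with three upright wooden pegs in a row along its long side. Origin: centre of its underside; x across the board (away from the robot at zero turn), y along the row, z up. It does not move when pushed.
- hole0 (a point): centre of the mouth of hole 0, at y = +80 mm of the board (left end of the row), in the board's top face; peg 0 starts in it. Its hidden wooden bush is sound or worn. Sound: shank clearance under 1 mm, ball gives 1 to 4 mm either side, then stands firm. Worn: 3.5 mm clearance, ball gives 8 to 10 mm either side with less than 2 N, the peg rocking on its collar (nudge it; clamped hard it cannot rock freely). Not told apart by eye.
- hole1 (a point): centre of the mouth of hole 1, at the middle of the board, in the board's top face; peg 1 starts in it. Its hidden wooden bush is sound or worn. Sound: shank clearance under 1 mm, ball gives 1 to 4 mm either side, then stands firm. Worn: 3.5 mm clearance, ball gives 8 to 10 mm either side with less than 2 N, the peg rocking on its collar (nudge it; clamped hard it cannot rock freely). Not told apart by eye.
- hole2 (a point): centre of the mouth of hole 2, at y = -80 mm of the board (right end of the row), in the board's top face; peg 2 starts in it. Its hidden wooden bush is sound or worn. Sound: shank clearance under 1 mm, ball gives 1 to 4 mm either side, then stands firm. Worn: 3.5 mm clearance, ball gives 8 to 10 mm either side with less than 2 N, the peg rocking on its collar (nudge it; clamped hard it cannot rock freely). Not told apart by eye.
- peg0: peg 0, loose turned wooden peg, 45 g, 143 mm long, all alike: shank 14 mm thick, 36 mm long, in hole 0; above it a collar 30 mm across, 8 mm thick, rests on the board and hides the hole; stem 13 to 14 mm thick; ball 26 mm across on top. Origin: foot of the shank (9 mm above the worktop when seated); z towards the ball. Not glued: a light straight pull of 36 mm frees it.
- ball0 (a point): centre of the ball of peg 0, 130 mm above the foot of its shank (139 mm above the worktop when seated).
- peg1: peg 1, loose turned wooden peg, 45 g, 143 mm long, all alike: shank 14 mm thick, 36 mm long, in hole 1; above it a collar 30 mm across, 8 mm thick, rests on the board and hides the hole; stem 13 to 14 mm thick; ball 26 mm across on top. Origin: foot of the shank (9 mm above the worktop when seated); z towards the ball. Not glued: a light straight pull of 36 mm frees it.
- ball1 (a point): centre of the ball of peg 1, 130 mm above the foot of its shank (139 mm above the worktop when seated).
- peg2: peg 2, loose turned wooden peg, 45 g, 143 mm long, all alike: shank 14 mm thick, 36 mm long, in hole 2; above it a collar 30 mm across, 8 mm thick, rests on the board and hides the hole; stem 13 to 14 mm thick; ball 26 mm across on top. Origin: foot of the shank (9 mm above the worktop when seated); z towards the ball. Not glued: a light straight pull of 36 mm frees it.
- ball2 (a point): centre of the ball of peg 2, 130 mm above the foot of its shank (139 mm above the worktop when seated).
- jar: open stoneware jar standing loose on the worktop, 83 mm across outside at the rim, about 64 mm inside, 108 mm high, inner floor about 5 mm up, 0.26 kg. Origin: centre of its underside; z up. A peg stood in it ball up leans against the rim, the ball above the rim; two pegs fit.
- rib: bystander: wooden rib, a flat 58 x 109 x 8 mm piece lying to the right. Origin: centre of its underside.
- kidney: bystander: rubber kidney, flat, 52 x 100 x 8 mm, far right. Origin: centre of its underside.
- cutter: bystander: small ring cutter, 47 mm across, 18 mm high, beside the jar. Origin: centre of its underside.
- loop: bystander: small loop tool, 171 mm long, 10 mm thick, lying behind the board. Origin: centre of its underside.
- seal: bystander: turned wooden seal, 33 mm across, 62 mm high, standing at the back left. Origin: centre of its underside.
There are look-alikes about, which are no part of the job. Leave any purple look-alike of the peg0 alone. What is shaped like the peg1 but turquoise is not meant.

How it is judged:
At the end, for the whole second after the job is handed in: Each peg of a worn hole stands ball up in the jar (foot under 60 mm above the jar's underside, leaning under 0.8 rad); each peg of a sound hole is still seated (foot within 4 mm of seated height, 8 mm of the hole's centre, tilt under 0.06 rad); jar upright within 0.1 rad; all at rest (((horizontal distance between any of worn_bush_1_core, worn_bush_2_core and hole0 below 0.01 m and (horizontal distance between peg0 and jar below 0.045 m and z of peg0 in the frame of jar between 0 and 0.06 m and angle between peg0's own z axis and vertical below 0.8 rad)) or (not (horizontal distance between any of worn_bush_1_core, worn_bush_2_core and hole0 below 0.01 m) and (distance between ball0 and hole0 below 0.105 m and z of peg0 in the frame of board below 0.013 m and horizontal distance between peg0 and hole0 below 0.008 m and angle between peg0's own z axis and vertical below 0.06 rad))) and ((horizontal distance between any of worn_bush_1_core, worn_bush_2_core and hole1 below 0.01 m and (horizontal distance between peg1 and jar below 0.045 m and z of peg1 in the frame of jar between 0 and 0.06 m and angle between peg1's own z axis and vertical below 0.8 rad)) or (not (horizontal distance between any of worn_bush_1_core, worn_bush_2_core and hole1 below 0.01 m) and (distance between ball1 and hole1 below 0.105 m and z of peg1 in the frame of board below 0.013 m and horizontal distance between peg1 and hole1 below 0.008 m and angle between peg1's own z axis and vertical below 0.06 rad))) and ((horizontal distance between any of worn_bush_1_core, worn_bush_2_core and hole2 below 0.01 m and (horizontal distance between peg2 and jar below 0.045 m and z of peg2 in the frame of jar between 0 and 0.06 m and angle between peg2's own z axis and vertical below 0.8 rad)) or (not (horizontal distance between any of worn_bush_1_core, worn_bush_2_core and hole2 below 0.01 m) and (distance between ball2 and hole2 below 0.105 m and z of peg2 in the frame of board below 0.013 m and horizontal distance between peg2 and hole2 below 0.008 m and angle between peg2's own z axis and vertical below 0.06 rad))) and angle between jar's own z axis and vertical below 0.1 rad and linear speed of each of peg0, peg1, peg2, jar below 0.03 m/s); the robot touches nothing.
It fails at once if peg 0, sitting firm in a sound hole, is pulled up more than 12 mm (not (horizontal distance between any of worn_bush_1_core, worn_bush_2_core and hole0 below 0.01 m) and z of peg0 in the frame of board above 0.021 m).
It fails at once if peg 1, sitting firm in a sound hole, is pulled up more than 12 mm (not (horizontal distance between any of worn_bush_1_core, worn_bush_2_core and hole1 below 0.01 m) and z of peg1 in the frame of board above 0.021 m).
It fails at once if peg 2, sitting firm in a sound hole, is pulled up more than 12 mm (not (horizontal distance between any of worn_bush_1_core, worn_bush_2_core and hole2 below 0.01 m) and z of peg2 in the frame of board above 0.021 m).
It fails at once if the jar is knocked over (angle between jar's own z axis and vertical above 0.6 rad).
It fails at once if a bystander is shifted more than 30 mm (distance of any of rib, kidney, cutter, loop, seal from where it was at the start of the episode above 0.03 m).
It also fails if it takes over 72 s, if anything falls off the work surface, if the arm or the gripper's body presses on something with over 40 N, if the wrist force passes 120 N, or if a joint passes its speed limit or range.

### The arm

A 7-joint arm with a two-finger parallel gripper is mounted at the origin on a cart in front of the work surface, level with it; the furniture and walls round the work are solid. World frame = base frame: x ahead of the robot, y to its left, z up, the work surface at z = 0. Lengths are in m, angles in rad, forces in N, time in s.
With the tool pointing down it reaches from about 0.4 to 0.85 m from the base axis. Payload 10.4 kg.
Tool frame: the origin (TCP) lies at the centre of the arm's flange, where the gripper is bolted on; the fingertips stand 173 mm ahead of it and the grasp point (between the pads) lies 155 mm ahead of it; z points along the fingers, y is the line along which they close (so a half turn about z gives the same grasp; the last joint's range is limited). The gripper opens to 85 mm and grips with 20 to 120 N. Pads are 22 mm wide; open, the fingers measure 114 mm over their backs; the gripper's body (76 mm by 85 mm) begins 54 mm behind the grasp point. The pads swing forward as they close: fully open they stand 13 mm farther back than shut.
Start: joints at [-1.25, 0.332, -0.065, 1.46, 0.022, 1.35, -0.088], TCP at [0.211, 0.588, 0.405] pointing down, gripper open.
Joint ranges: [-2.6, 2.6], [-0.5, 2.12], [-1.47, 1.34], [0.16, 2.42], [-1.27, 4.41], [0.06, 2.06], [-2.6, 2.6]. Speed limits (rad/s): [2.22, 2.22, 2.79, 2.79, 3.14, 3.14, 3.14].

### API

Orientations are given as a unit quaternion [x, y, z, w].
In Python, from workcell import manip, viewer, finder gives the robot as it stands.
- The arm moves only by the tool arm_command, never from a script. Its argument "plan" is a list of rows, each an object with "dp": the shift along the tool's x, y, z in mm, a list of three; "spin": the turn about the tool's z in rad. A call has 1 to 5 rows; each row shifts and turns the commanded pose from where the row before left it, along the tool's axes as they then stand; what a row does not reach is not made up. A row lasts 1/10 s, in which the tool goes at most 50 mm and 8.59 degrees, less where a joint would pass 70% of its speed; a pose out of reach is approached as far as the arm can. A call is refused whole if a number of a shift passes 50 or a number of a turn 0.15, either way. A call with a gripper value outside its range is refused whole. "grip" is the closure, from -1 (fully open) to 1 (shut), set as the call begins (left out, the last holds). The fingers move at their own pace and stop on an object; "newtons" is the grip in N (left out, the last holds). Time passes only in rows, so rows that do not move let the fingers close. It gives the time, the measured TCP pose, the force, the opening and the grip force at its end, in the units of the state.
- manip.get_obs(): the state, without advancing time (a new reading comes with each control period).
- viewer.camera(name): name is "scene" or "top" or "wrist"; returns the picture (480x640x3 uint8, blue, green, red); there is no depth.
- viewer.camera_params(name): a dict with "vertical_fov" (degrees; the focal length in pixels is half the picture's height over the tangent of half this angle, whatever the lens; pixels are square), "cx", "cy" (the principal point, pixels), "R" (3x3) and "t" (3): a world point X has camera coordinates R X + t; the wrist camera has in their place "T_tool_cam" (4x4, takes a point from camera to tool coordinates, whose origin is the TCP and whose axes are the flange's). Camera axes: x right, y down, z forward; pixel columns grow to the right and rows downward; lengths in m; the calibration is good to about 2 mm. The wrist camera is an equidistant fisheye: a pixel r from the principal point sees the ray r / f radians off the axis. A picture is of the moment at which its call begins: read the wrist's pose just before it. camera_params takes no time and is no camera call.
- manip.hand_in(): hands the job in; it is judged then, once.
Trained networks look in the newest picture that a camera, given by its name, has taken for a name from the list of things; names that differ only in an ending like _2 or _b are one class to them, and where a whole thing is asked for, a point or a joint stands for the part that bears it (a point fixed in the world has none). Each returns a list of dicts, best first, with "score" (0 to 1); they miss things now and then, are a little off and sometimes report something else, mostly with a low value. They report only what shows in the picture. A call takes as long as a camera call. They do not tell look-alikes from the thing itself.
- finder.find_in(camera, thing): "position" ([x, y, z] in m, in world coordinates, good to about 4 mm: the middle of the surface that is visible of it).
The state is a dict: "clock": time; "joint_pos": joint angles; "joint_velocities": joint speeds; "tau": joint torques, N m; "position": TCP position; "ee_rot": TCP orientation; "ft_force": force on the tool from outside, world axes, zero at the start; "torque": the same for the moment, N m; "grip_width": opening from 0.0 (shut) to 1.0 (fully open); "grasp_force": force on a finger pad.
Only numpy, scipy, OpenCV 4.12 (cv2) and the standard library are available. Lean on these libraries where they do the work, as an engineer would, in place of code of your own. Each camera call takes 0.05 s, during which the arm holds its last target. There are 200 camera calls.

## Working session

There is one attempt and no reset: what is moved stays moved. The work goes in short steps, Python scripts to look and compute and a tool call to move; the robot and the scene stay as the last step left them, time stands still between calls to the robot, and variables do not carry over. Pictures are saved under pics/ and viewed, at most 10 in all, crops included, and the job is handed in when it is done.

Besides the shell and the picture viewer there is one more tool, called after ">>>" as a command line: name --argument value ..., lists and objects as JSON in quotes. arm_command: Moves the arm, as the interface text tells. Its arguments: {"type":"object","properties":{"plan":{"type":"array","items":{"type":"object","properties":{"dp":{"type":"array","items":{"type":"number"}},"spin":{"type":"number"}}}},"grip":{"type":"number"},"newtons":{"type":"number"}},"required":["plan"]}

```bash
mkdir -p pics
cat > h.py <<'E'
from workcell import manip, viewer, finder
import numpy as np, cv2
from scipy.spatial.transform import Rotation as Ro
def proj(name,X):
    p=viewer.camera_params(name);f=240/np.tan(np.radians(p["vertical_fov"])/2)
    c=np.array(p["R"])@np.array(X)+np.array(p["t"]);return (p["cx"]+f*c[0]/c[2],p["cy"]+f*c[1]/c[2])
def ray(name,u,v,z):
    p=viewer.camera_params(name);f=240/np.tan(np.radians(p["vertical_fov"])/2)
    R=np.array(p["R"]);t=np.array(p["t"]);o=-R.T@t;d=R.T@np.array([(u-p["cx"])/f,(v-p["cy"])/f,1]);return o+d*(z-o[2])/d[2]
def st():
    o=manip.get_obs();print("t",round(o["clock"],2),"p",np.round(o["position"],4),"q",np.round(o["ee_rot"],3),"F",np.round(o["ft_force"],2),"w",round(float(o["grip_width"]),3));return o
E
python3 - <<'E'
from h import *
o=st();print(Ro.from_quat(o["ee_rot"]).as_matrix().round(3))
for c in ["scene","top"]:
    im=viewer.camera(c);cv2.imwrite(f"pics/{c}0.png",im)
    for n in ["board","hole1","ball0","peg0","jar","cutter","seal","loop","rib"]:
        try: print(c,n,[(np.round(d["position"],3).tolist(),round(d["score"],2),np.round(proj(c,d["position"])).tolist()) for d in finder.find_in(c,n)])
        except Exception as e: print(n,e)
E
```

```text
t 0.0 p [0.2106 0.5883 0.4039] q [ 0.171  0.985 -0.001 -0.   ] F [-0.14 -0.12  0.29] w 1.0
[[-0.941  0.337 -0.   ]
 [ 0.337  0.941 -0.001]
 [-0.    -0.001 -1.   ]]
scene board [([0.578, -0.114, 0.073], 0.7, [384.0, 295.0]), ([0.422, 0.132, 0.046], 0.67, [257.0, 267.0])]
scene hole1 [([0.421, 0.129, 0.045], 0.98, [257.0, 268.0])]
scene ball0 [([0.434, -0.06, 0.068], 0.82, [309.0, 310.0]), ([0.434, 0.154, 0.099], 0.81, [254.0, 241.0]), ([0.408, 0.23, 0.097], 0.69, [227.0, 228.0]), ([0.457, 0.076, 0.103], 0.68, [282.0, 255.0]), ([0.432, 0.331, 0.074], 0.65, [218.0, 210.0])]
scene peg0 [([0.434, 0.338, 0.074], 0.93, [218.0, 208.0]), ([0.432, -0.061, 0.077], 0.74, [308.0, 308.0]), ([0.455, 0.076, 0.1], 0.69, [281.0, 256.0]), ([0.429, 0.152, 0.093], 0.59, [253.0, 244.0]), ([0.423, 0.131, 0.044], 0.49, [257.0, 267.0])]
scene jar [([0.579, -0.112, 0.071], 0.84, [384.0, 295.0])]
scene cutter [([0.591, 0.012, 0.005], 0.58, [351.0, 281.0])]
scene seal []
scene loop []
scene rib [([0.402, -0.231, 0.006], 0.73, [346.0, 398.0])]
top board [([0.44, 0.152, 0.051], 0.85, [258.0, 293.0]), ([0.435, 0.1
[... 214 characters left out ...]
.093], 0.76, [163.0, 294.0]), ([0.441, -0.049, 0.134], 0.73, [359.0, 293.0]), ([0.46, 0.082, 0.143], 0.56, [290.0, 282.0]), ([0.438, 0.152, 0.148], 0.53, [252.0, 294.0])]
top peg0 [([0.436, 0.332, 0.094], 0.87, [165.0, 294.0]), ([0.415, 0.23, 0.14], 0.85, [211.0, 306.0]), ([0.438, -0.054, 0.136], 0.51, [361.0, 295.0]), ([0.46, 0.08, 0.148], 0.48, [291.0, 282.0]), ([0.438, 0.152, 0.148], 0.47, [252.0, 294.0])]
top jar [([0.594, -0.112, 0.039], 0.63, [383.0, 222.0])]
top cutter []
top seal [([0.671, 0.311, 0.055], 0.7, [187.0, 183.0])]
top loop [([0.568, 0.319, 0.012], 0.73, [186.0, 233.0])]
top rib [([0.403, -0.228, 0.008], 0.68, [435.0, 312.0]), ([0.672, 0.313, 0.054], 0.62, [186.0, 183.0])]
```

View pics/top0.png

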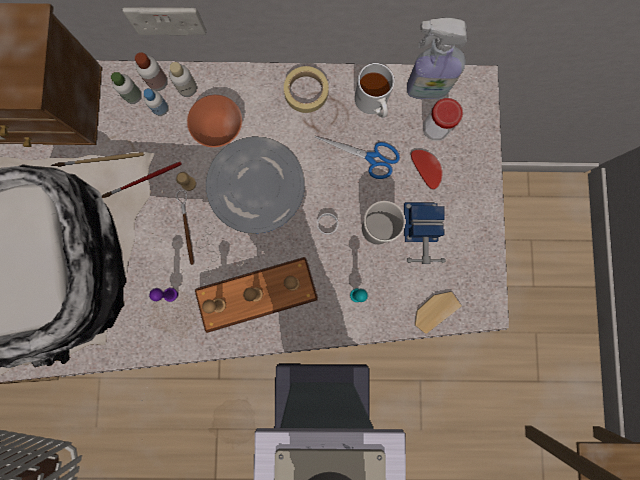

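View pics/scene0.png

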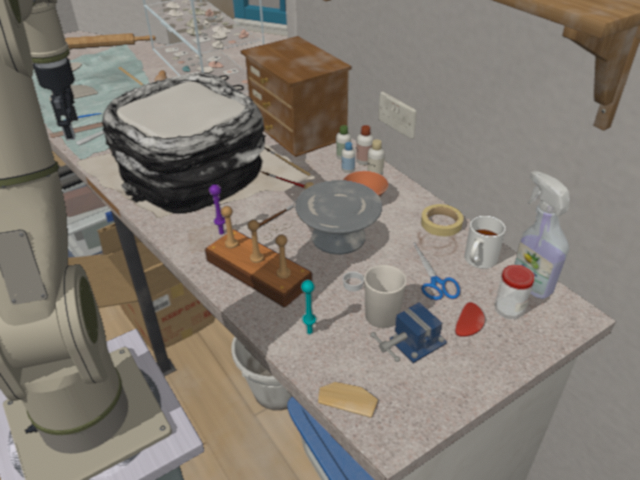

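Top: board corners near (196,291),(305,258),(317,298),(206,331) and balls about (209,306),(251,295),(290,282); the jar is at (383,222) with a vise on its right, the cutter at (327,220), and the purple and turquoise look-alikes at (163,294) and (359,295). I'll zoom in for precision.

Run:
```python
from h import *
im=cv2.imread("pics/top0.png")
a=cv2.resize(im[245:345,185:325],None,fx=5.5,fy=5.5,interpolation=cv2.INTER_CUBIC)
cv2.imwrite("pics/zoomb.png",a)
b=cv2.resize(im[190:280,300:460],None,fx=5,fy=5,interpolation=cv2.INTER_CUBIC)
cv2.imwrite("pics/zoomj.png",b)
# board corners by colour
hsv=cv2.cvtColor(im,cv2.COLOR_BGR2HSV);m=((hsv[...,0]<14)&(hsv[...,1]>110)&(hsv[...,2]>60)).astype(np.uint8)
m[:245]=0;m[345:]=0;m[:,:185]=0;m[:,325:]=0
m=cv2.morphologyEx(m,cv2.MORPH_CLOSE,np.ones((9,9)))
c=max(cv2.findContours(m,0,2)[0],key=cv2.contourArea);r=cv2.minAreaRect(c);print(r)
bx=cv2.boxPoints(r);P=np.array([ray("top",u,v,.045)[:2] for u,v in bx]);print(P.round(4),P.mean(0),np.linalg.norm(P-np.roll(P,1,0),axis=1))
print("cam", -np.array(viewer.camera_params("top")["R"]).T@np.array(viewer.camera_params("top")["t"]))
for u,v in [(209,306),(251,295),(290,282)]: print(ray("top",u,v,.139).round(4))
print(ray("top",383,222,.108).round(4))
```

```text
((254.54075622558594, 294.6368408203125), (44.63630676269531, 114.98589324951172), 73.41265869140625)
[[0.4451 0.2898]
 [0.5163 0.0596]
 [0.4268 0.0318]
 [0.3574 0.2596]] [0.43641607 0.16017607] [0.09280427 0.24091846 0.09377799 0.23817363]
cam [0.43743593 0.03991353 1.03939285]
[0.414  0.2348 0.139 ]
[0.4354 0.156  0.139 ]
[0.4606 0.0824 0.139 ]
[ 0.583  -0.1008  0.108 ]
```

View pics/zoomb.png

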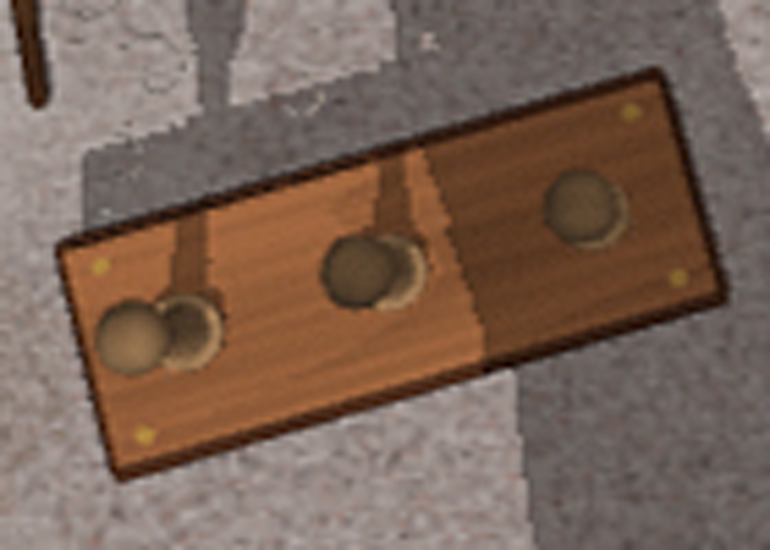

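View pics/zoomj.png

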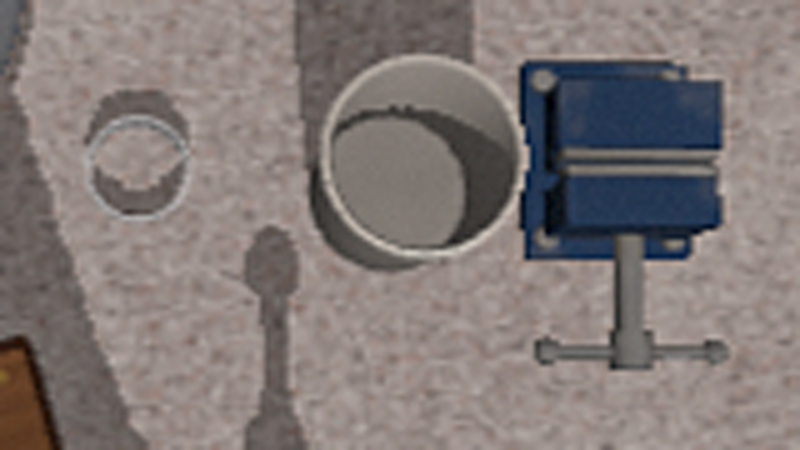

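The zooms give ball pixels of about (209.2,306.5), (250.1,294.5) and (291.4,282.8), so balls at (0.413,0.234), (0.436,0.158), (0.459,0.080). The jar centre at (384,221) px gives about (0.585,-0.103). Moving to ball 0, raised to clear the bag.

>>> arm_command --plan '[{"dp": [-10, -10, -30], "spin": 0}, {"dp": [-10, -10, -30], "spin": 0}, {"dp": [-30, -25, 0], "spin": 0}, {"dp": [-30, -25, 0], "spin": 0}, {"dp": [-30, -25, 0], "spin": 0}]' --grip -0.2 --newtons 25

```text
clock: 1.5
position: [0.2827, 0.4606, 0.4649]
ee_rot: [0.171, 0.985, 0.0, 0.0]
ft_force: [0.4, 0.4, 0.6]
grip_width: 0.602
grasp_force: 0.0
```

>>> arm_command --plan '[{"dp": [-33, -28, 0], "spin": 0}, {"dp": [-33, -28, 0], "spin": 0}, {"dp": [-33, -28, 0], "spin": 0}, {"dp": [-33, -28, 0], "spin": 0}, {"dp": [-33, -28, 0], "spin": 0}]'

```text
clock: 2.0
position: [0.3909, 0.2727, 0.465]
ee_rot: [0.171, 0.985, 0.0, 0.0]
ft_force: [0.8, 0.7, 0.3]
grip_width: 0.599
grasp_force: 0.0
```

>>> arm_command --plan '[{"dp": [-34, -29, 20], "spin": 0}, {"dp": [0, 0, 45], "spin": 0}, {"dp": [0, 0, 45], "spin": 0}, {"dp": [0, 0, 0], "spin": 0}]'

```text
clock: 2.4
position: [0.4111, 0.2346, 0.35]
ee_rot: [0.171, 0.985, -0.003, -0.003]
ft_force: [0.0, 0.7, -0.3]
grip_width: 0.598
grasp_force: 0.0
```

```bash
cat >> h.py <<'E'
def wristuv(X,o):
    p=viewer.camera_params("wrist");T=np.array(p["T_tool_cam"]);Rt=Ro.from_quat(o["ee_rot"]).as_matrix()
    pt=Rt.T@(np.array(X)-o["position"]);c=np.linalg.inv(T)@np.append(pt,1)
    f=240/np.tan(np.radians(p["vertical_fov"])/2);th=np.arctan2(np.hypot(c[0],c[1]),c[2]);a=np.arctan2(c[1],c[0])
    return p["cx"]+f*th*np.cos(a),p["cy"]+f*th*np.sin(a)
E
python3 - <<'E'
from h import *
o=st();im=viewer.camera("wrist");
for X in [(.413,.2344,.139),(.4363,.1577,.139),(.459,.08,.139)]:
    u,v=wristuv(X,o);print(u,v);cv2.circle(im,(int(u),int(v)),3,(0,0,255),-1)
cv2.imwrite("pics/w1.png",im)
E
```

```text
t 2.4 p [0.4111 0.2346 0.35  ] q [ 0.171  0.985 -0.003 -0.003] F [ 0.04  0.66 -0.29] w 0.598
318.59422499463403 284.17836774271245
212.23257845270803 353.45269057476605
136.33033119775362 399.3902550093803
```

View pics/w1.png

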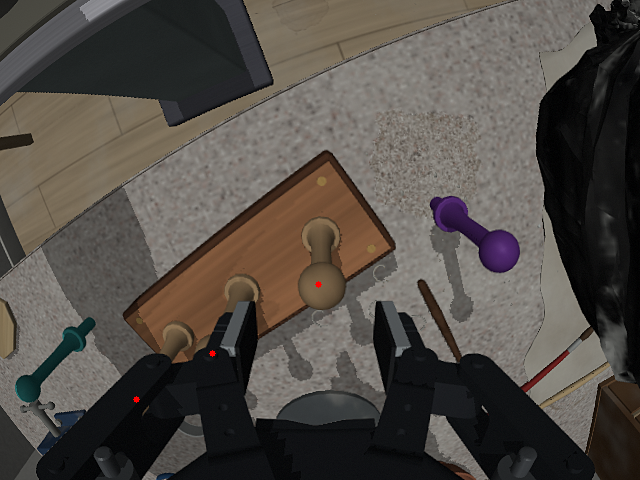

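Wrist view: ball 0 is at (322,286) against predicted (319,284), so it is centred between the fingers to about 1 mm. Descend and nudge.

>>> arm_command --plan '[{"dp": [0, 0, 30], "spin": 0}, {"dp": [0, 0, 26], "spin": 0}, {"dp": [0, 0, 0], "spin": 0}, {"dp": [0, 0, 0], "spin": 0}]'

```text
clock: 2.85
position: [0.4132, 0.2364, 0.3011]
ee_rot: [0.171, 0.985, 0.001, 0.001]
ft_force: [0.3, -0.4, 0.6]
grip_width: 0.598
grasp_force: 0.0
```

>>> arm_command --plan '[{"dp": [0, 10, 0], "spin": 0}, {"dp": [0, 0, 0], "spin": 0}, {"dp": [0, 0, 0], "spin": 0}]'

```text
clock: 3.15
position: [0.4163, 0.2458, 0.2997]
ee_rot: [0.171, 0.985, 0.001, 0.0]
ft_force: [0.0, 0.2, 1.1]
grip_width: 0.598
grasp_force: 0.0
```

>>> arm_command --plan '[{"dp": [0, 2, 0], "spin": 0}, {"dp": [0, 2, 0], "spin": 0}, {"dp": [0, 0, 0], "spin": 0}, {"dp": [0, 0, 0], "spin": 0}]'

```text
clock: 3.55
position: [0.4173, 0.2489, 0.2987]
ee_rot: [0.171, 0.985, -0.0, -0.0]
ft_force: [-0.4, -1.6, 0.1]
grip_width: 0.602
grasp_force: 0.0
```

>>> arm_command --plan '[{"dp": [0, 2, 0], "spin": 0}, {"dp": [0, 0, 0], "spin": 0}, {"dp": [0, 0, 0], "spin": 0}]'

```text
clock: 3.85
position: [0.418, 0.2509, 0.2987]
ee_rot: [0.171, 0.985, 0.0, -0.0]
ft_force: [0.1, -0.7, -0.5]
grip_width: 0.605
grasp_force: 0.0
```

>>> arm_command --plan '[{"dp": [0, 2, 0], "spin": 0}, {"dp": [0, 0, 0], "spin": 0}, {"dp": [0, 0, 0], "spin": 0}]'

```text
clock: 4.15
position: [0.4187, 0.2527, 0.2987]
ee_rot: [0.171, 0.985, 0.0, 0.0]
ft_force: [-0.1, -0.2, 0.3]
grip_width: 0.602
grasp_force: 0.0
```

>>> arm_command --plan '[{"dp": [0, 2, 0], "spin": 0}, {"dp": [0, 0, 0], "spin": 0}, {"dp": [0, 0, 0], "spin": 0}]'

```text
clock: 4.45
position: [0.4193, 0.2546, 0.2987]
ee_rot: [0.171, 0.985, 0.0, 0.0]
ft_force: [-0.5, 0.2, -0.9]
grip_width: 0.596
grasp_force: 0.0
```

>>> arm_command --plan '[{"dp": [0, 2, 0], "spin": 0}, {"dp": [0, 0, 0], "spin": 0}, {"dp": [0, 0, 0], "spin": 0}]'

```text
clock: 4.75
position: [0.42, 0.2565, 0.2987]
ee_rot: [0.171, 0.985, 0.0, 0.0]
ft_force: [-1.0, -0.4, -0.4]
grip_width: 0.597
grasp_force: 0.0
```

Run:
```python
from h import *
o=st();im=viewer.camera("wrist");cv2.imwrite("pics/w2.png",im)
m=viewer.camera("top")
cv2.imwrite("pics/t2.png",cv2.resize(m[245:345,185:325],None,fx=3,fy=3))
o=st()
```

```text
t 4.75 p [0.42   0.2565 0.2987] q [0.171 0.985 0.    0.   ] F [-0.95 -0.4  -0.35] w 0.597
t 4.85 p [0.42   0.2565 0.2987] q [ 0.171  0.985  0.    -0.   ] F [ 0.1  -0.52  1.09] w 0.6
```

View pics/w2.png

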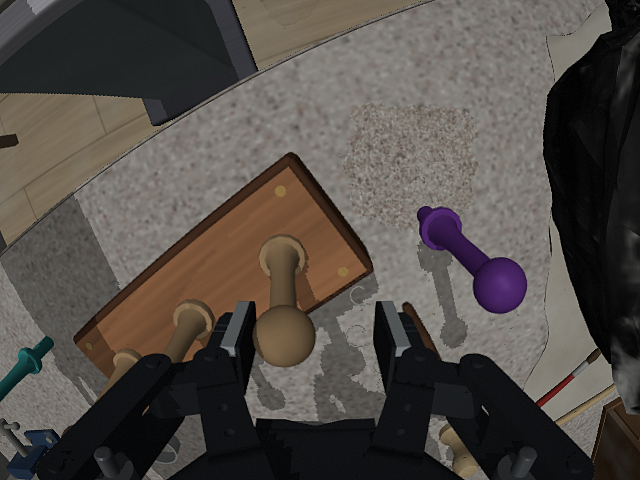

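The wrist view shows ball 0 at (285,335), its left edge touching the left pad at about 255. Compare this with the upright prediction.

Run:
```python
from h import *
o=st()
for X in [(.413,.2344,.139),(.413,.2344,.049)]:print(wristuv(X,o))
yt=np.array([.337,.941,0])
for d in (4,8,10):print(d,wristuv(np.array([.413,.2344,.139])+yt*d/1000,o))
from scipy.spatial.transform import Rotation
```

```text
t 4.85 p [0.42   0.2565 0.2987] q [ 0.171  0.985  0.    -0.   ] F [ 0.1  -0.52  1.09] w 0.6
(np.float64(258.22756332374183), np.float64(332.4026695393052))
(np.float64(278.14981660401196), np.float64(255.09226656378877))
4 (np.float64(267.85777162619905), np.float64(332.62682415619474))
8 (np.float64(277.5514417448951), np.float64(332.8115513529842))
10 (np.float64(282.4181794280298), np.float64(332.88885268907245))
```

>>> arm_command --plan '[{"dp": [0, 2, 0], "spin": 0}, {"dp": [0, 0, 0], "spin": 0}, {"dp": [0, 0, 0], "spin": 0}]'

```text
clock: 5.15
position: [0.4207, 0.2584, 0.2987]
ee_rot: [0.171, 0.985, 0.0, -0.0]
ft_force: [-0.1, -0.4, -0.1]
grip_width: 0.595
grasp_force: 0.0
```

>>> arm_command --plan '[{"dp": [0, 2, 0], "spin": 0}, {"dp": [0, 0, 0], "spin": 0}, {"dp": [0, 0, 0], "spin": 0}]'

```text
clock: 5.45
position: [0.4214, 0.2603, 0.2987]
ee_rot: [0.171, 0.985, 0.0, -0.0]
ft_force: [0.3, -0.2, 0.3]
grip_width: 0.602
grasp_force: 0.0
```

```bash
cat >> h.py <<'E'
def ballpx(X0,o,im):
    u,v=wristuv(X0,o);g=cv2.medianBlur(cv2.cvtColor(im,cv2.COLOR_BGR2GRAY),5)
    c=cv2.HoughCircles(g,cv2.HOUGH_GRADIENT,1,15,param1=80,param2=12,minRadius=18,maxRadius=38)
    c=[] if c is None else [k for k in c[0] if abs(k[0]-u)<80 and abs(k[1]-v)<40]
    print("pred",round(u),round(v),"circ",np.round(c[:4]).tolist())
    for d in finder.find_in("wrist","ball0"):
        a,b=wristuv(d["position"],o);print("  net",np.round(d["position"],3),round(d["score"],2),round(a),round(b))
E
python3 - <<'E'
from h import *
ballpx((.413,.2344,.139),st(),cv2.imread("pics/w2.png"))
o=st();im=viewer.camera("wrist");cv2.imwrite("pics/w3.png",im);ballpx((.413,.2344,.139),o,im)
E
```

```text
t 5.45 p [0.4214 0.2603 0.2987] q [ 0.171  0.985  0.    -0.   ] F [ 0.29 -0.19  0.32] w 0.602
pred 249 332 circ [[284.0, 336.0, 32.0], [186.0, 328.0, 25.0], [234.0, 330.0, 19.0], [212.0, 366.0, 22.0]]
  net [0.431 0.166 0.063] 0.89 185 318
  net [ 0.438 -0.05   0.048] 0.84 24 365
  net [0.412 0.245 0.141] 0.8 270 326
  net [0.426 0.336 0.122] 0.62 475 266
  net [0.451 0.087 0.058] 0.56 118 360
  net [0.523 0.315 0.004] 0.18 417 320
t 5.5 p [0.4214 0.2602 0.2987] q [ 0.171  0.985  0.    -0.   ] F [-0.05  0.26  0.07] w 0.602
pred 249 332 circ [[284.0, 336.0, 32.0], [180.0, 330.0, 33.0], [218.0, 360.0, 35.0], [234.0, 332.0, 20.0]]
  net [0.413 0.251 0.143] 0.92 285 325
  net [ 0.436 -0.046  0.05 ] 0.92 24 364
  net [0.425 0.17  0.062] 0.84 187 309
  net [0.454 0.087 0.071] 0.74 114 373
  net [0.423 0.338 0.125] 0.61 481 261
```

Peg 0 gives over 8 mm with no force, so it is worn. Centre on it, go slightly lower and grip.

>>> arm_command --plan '[{"dp": [0, -13, 0], "spin": 0}, {"dp": [0, -12, 0], "spin": 0}, {"dp": [0, 0, 6], "spin": 0}, {"dp": [0, 0, 5], "spin": 0}, {"dp": [0, 0, 0], "spin": 0}]'

```text
clock: 6.1
position: [0.4126, 0.2367, 0.2869]
ee_rot: [0.171, 0.985, -0.0, -0.0]
ft_force: [-0.8, -0.2, 0.4]
grip_width: 0.598
grasp_force: 0.0
```

>>> arm_command --plan '[{"dp": [0, 0, 0], "spin": 0}, {"dp": [0, 0, 0], "spin": 0}, {"dp": [0, 0, 0], "spin": 0}, {"dp": [0, 0, 0], "spin": 0}, {"dp": [0, 0, 0], "spin": 0}]' --grip 1 --newtons 25

```text
clock: 6.6
position: [0.413, 0.2368, 0.2878]
ee_rot: [0.171, 0.985, 0.0, 0.0]
ft_force: [-1.0, 1.0, 1.2]
grip_width: 0.288
grasp_force: 24.5
```

>>> arm_command --plan '[{"dp": [0, 0, -5], "spin": 0}, {"dp": [0, 0, -5], "spin": 0}, {"dp": [0, 0, -10], "spin": 0}, {"dp": [0, 0, 0], "spin": 0}]'

```text
clock: 7.0
position: [0.4134, 0.2369, 0.3094]
ee_rot: [0.171, 0.985, 0.001, 0.001]
ft_force: [-0.3, 1.2, -0.6]
grip_width: 0.286
grasp_force: 24.5
```

>>> arm_command --plan '[{"dp": [0, 0, -20], "spin": 0}, {"dp": [0, 0, -40], "spin": 0}, {"dp": [0, 0, -40], "spin": 0}, {"dp": [0, 0, -30], "spin": 0}, {"dp": [0, 0, 0], "spin": 0}]'

```text
clock: 7.5
position: [0.4135, 0.2369, 0.4421]
ee_rot: [0.171, 0.985, 0.003, 0.002]
ft_force: [1.1, -0.7, -1.0]
grip_width: 0.286
grasp_force: 24.6
```

>>> arm_command --plan '[{"dp": [-20, -20, 0], "spin": 0}, {"dp": [-30, -28, 0], "spin": 0}, {"dp": [-30, -28, 0], "spin": 0}, {"dp": [-30, -28, 0], "spin": 0}, {"dp": [-30, -28, 0], "spin": 0}]'

```text
clock: 8.0
position: [0.5006, 0.0636, 0.4372]
ee_rot: [0.171, 0.985, -0.0, -0.0]
ft_force: [0.9, -0.2, -0.0]
grip_width: 0.282
grasp_force: 24.6
```

>>> arm_command --plan '[{"dp": [-30, -28, 0], "spin": 0}, {"dp": [-30, -28, 0], "spin": 0}, {"dp": [-30, -28, 0], "spin": 0}, {"dp": [-20, -20, 0], "spin": 0}, {"dp": [0, 0, 0], "spin": 0}]'

```text
clock: 8.5
position: [0.5691, -0.0741, 0.4368]
ee_rot: [0.174, 0.985, -0.001, -0.0]
ft_force: [-0.2, 0.3, -1.3]
grip_width: 0.285
grasp_force: 24.6
```

Run:
```python
from h import *
o=st();im=viewer.camera("wrist");cv2.imwrite("pics/w4.png",im)
print(wristuv((.585,-.103,.108),o))
for t in range(24):
    a=t*np.pi/12;u,v=wristuv((.585+.0415*np.cos(a),-.103+.0415*np.sin(a),.108),o);cv2.circle(im,(int(u),int(v)),1,(0,0,255),-1)
u,v=wristuv(o["position"]-np.array([0,0,.29]),o);print(u,v)
for d in finder.find_in("wrist","jar"):print(np.round(d["position"],4),d["score"],wristuv(d["position"],o))
cv2.imwrite("pics/w4o.png",im)
```

```text
t 8.5 p [ 0.5691 -0.0741  0.4368] q [ 0.174  0.985 -0.001 -0.   ] F [-0.2   0.26 -1.34] w 0.285
(np.float64(290.438698766427), np.float64(248.49137325390043))
315.9153235956619 234.46680194275905
[ 0.5925 -0.1201  0.0616] 0.81 (np.float64(280.13961393821353), np.float64(244.9161362300395))
```

View pics/w4o.png

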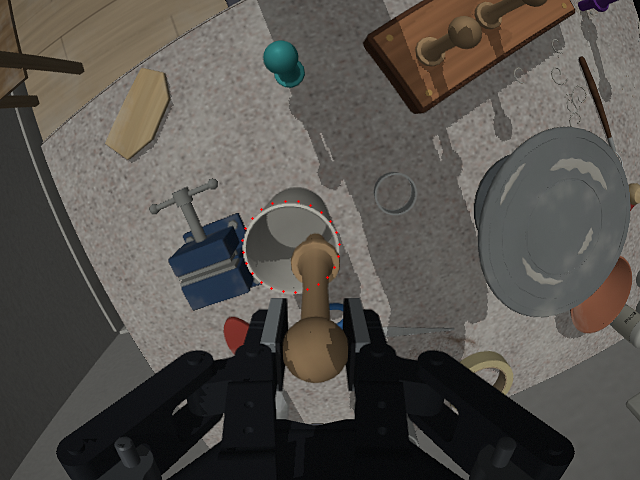

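The overlaid rim dots match the real rim (243–340, 203–293), so the jar is confirmed, and the peg hangs straight. Lower it in.

>>> arm_command --plan '[{"dp": [-15, -22, 0], "spin": 0}, {"dp": [0, 0, 20], "spin": 0}, {"dp": [0, 0, 30], "spin": 0}, {"dp": [0, 0, 0], "spin": 0}, {"dp": [0, 0, 0], "spin": 0}]'

```text
clock: 9.1
position: [0.5754, -0.0945, 0.388]
ee_rot: [0.17, 0.985, 0.0, -0.0]
ft_force: [0.7, 0.2, -0.3]
grip_width: 0.285
grasp_force: 24.7
```

>>> arm_command --plan '[{"dp": [0, 0, 25], "spin": 0}, {"dp": [0, 0, 25], "spin": 0}, {"dp": [0, 0, 25], "spin": 0}, {"dp": [0, 0, 15], "spin": 0}, {"dp": [0, 0, 0], "spin": 0}]'

```text
clock: 9.6
position: [0.5753, -0.095, 0.297]
ee_rot: [0.171, 0.985, -0.0, -0.001]
ft_force: [-0.7, 0.7, 0.1]
grip_width: 0.285
grasp_force: 24.7
```

>>> arm_command --plan '[{"dp": [0, 0, 3], "spin": 0}, {"dp": [0, 0, 3], "spin": 0}, {"dp": [0, 0, 0], "spin": 0}, {"dp": [0, 0, 0], "spin": 0}]'

```text
clock: 10.0
position: [0.5756, -0.0956, 0.2923]
ee_rot: [0.171, 0.985, 0.0, 0.0]
ft_force: [-0.3, -0.2, -0.3]
grip_width: 0.287
grasp_force: 24.7
```

>>> arm_command --plan '[{"dp": [0, 0, 3], "spin": 0}, {"dp": [0, 0, 2], "spin": 0}, {"dp": [0, 0, 0], "spin": 0}, {"dp": [0, 0, 0], "spin": 0}]'

```text
clock: 10.4
position: [0.5754, -0.0955, 0.2866]
ee_rot: [0.171, 0.985, 0.0, -0.0]
ft_force: [-0.3, 0.2, -0.4]
grip_width: 0.284
grasp_force: 24.7
```

>>> arm_command --plan '[{"dp": [-6, 0, 0], "spin": 0}, {"dp": [-6, 0, 0], "spin": 0}, {"dp": [-6, 0, 0], "spin": 0}, {"dp": [-6, 0, 0], "spin": 0}, {"dp": [0, 0, 0], "spin": 0}]'

```text
clock: 10.9
position: [0.5987, -0.104, 0.2866]
ee_rot: [0.171, 0.985, -0.0, 0.0]
ft_force: [-0.1, 0.7, -0.3]
grip_width: 0.287
grasp_force: 24.7
```

Run:
```python
from h import *
o=st();im=viewer.camera("scene");cv2.imwrite("pics/s5.png",cv2.resize(im[150:390,250:490],None,fx=2.4,fy=2.4))
```

```text
t 10.9 p [ 0.5987 -0.104   0.2866] q [ 0.171  0.985 -0.     0.   ] F [-0.11  0.7  -0.33] w 0.287
```

View pics/s5.png

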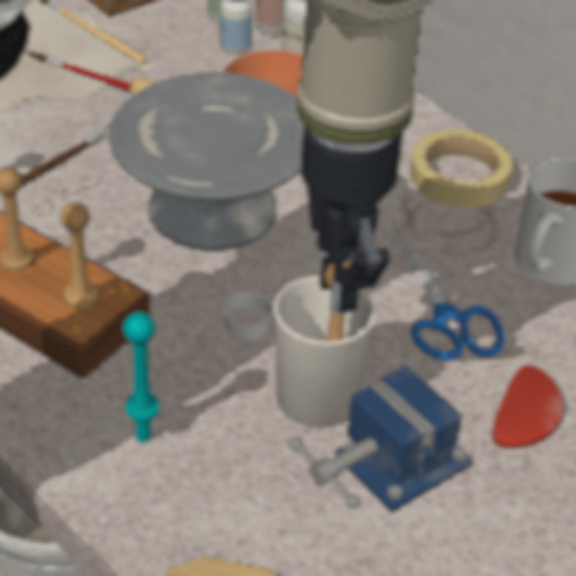

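Peg 0's stem goes into the jar, which stands upright. Release and rise.

>>> arm_command --plan '[{"dp": [0, 0, 0], "spin": 0}, {"dp": [0, 0, 0], "spin": 0}, {"dp": [0, 0, 0], "spin": 0}, {"dp": [0, 0, 0], "spin": 0}, {"dp": [0, 0, 0], "spin": 0}]' --grip -0.2

```text
clock: 11.45
position: [0.598, -0.1036, 0.2868]
ee_rot: [0.171, 0.985, 0.0, 0.0]
ft_force: [-0.1, -0.7, -0.6]
grip_width: 0.603
grasp_force: 0.0
```

>>> arm_command --plan '[{"dp": [0, 0, -20], "spin": 0}, {"dp": [0, 0, -40], "spin": 0}, {"dp": [0, 0, -40], "spin": 0}, {"dp": [0, 0, -40], "spin": 0}, {"dp": [0, 0, -5], "spin": 0}]'

```text
clock: 11.95
position: [0.5985, -0.1043, 0.4371]
ee_rot: [0.171, 0.985, 0.001, 0.004]
ft_force: [0.8, 0.7, -0.3]
grip_width: 0.605
grasp_force: 0.0
```

Run:
```python
from h import *
o=st();im=viewer.camera("wrist");cv2.imwrite("pics/w6.png",im)
for n in ("jar","ball0"):
  for d in finder.find_in("wrist",n):print(n,np.round(d["position"],3),round(d["score"],2),np.round(wristuv(d["position"],o)))
viewer.camera("scene")
for d in finder.find_in("scene","ball0"):print(np.round(d["position"],3),round(d["score"],2),np.round(proj("scene",d["position"])))
```

```text
t 11.95 p [ 0.5985 -0.1043  0.4371] q [0.171 0.985 0.001 0.004] F [ 0.76  0.7  -0.28] w 0.605
jar [0.475 0.074 0.046] 0.74 [443.  30.]
jar [ 0.592 -0.107  0.063] 0.63 [309. 200.]
ball0 [0.463 0.079 0.066] 0.78 [450.  13.]
ball0 [ 0.597 -0.099  0.141] 0.77 [320. 225.]
ball0 [ 0.4   -0.229  0.006] 0.75 [149.  71.]
ball0 [ 0.443 -0.055  0.125] 0.59 [306.  13.]
[ 0.438 -0.06   0.069] 0.95 [310. 309.]
[0.431 0.158 0.097] 0.85 [252. 241.]
[ 0.592 -0.107  0.129] 0.76 [389. 269.]
[0.431 0.332 0.07 ] 0.63 [218. 211.]
[0.455 0.075 0.101] 0.57 [281. 256.]
[ 0.404 -0.229  0.007] 0.44 [347. 396.]
```

View pics/w6.png

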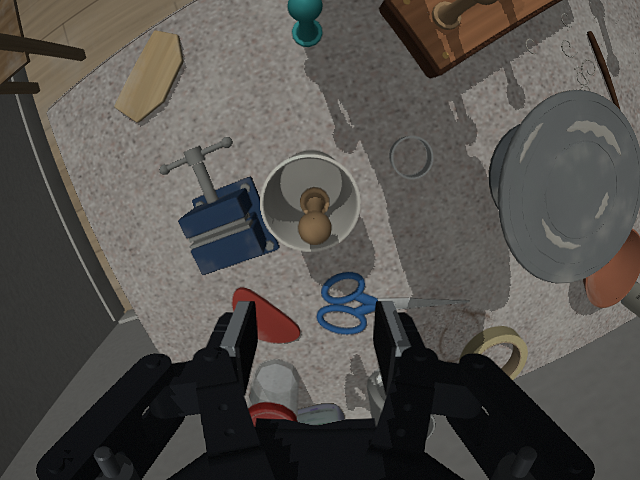

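Peg 0 is in the jar with its ball at (315,226), inside the rim circle, nearly upright. Now to ball 1.

>>> arm_command --plan '[{"dp": [20, 16, 0], "spin": 0}, {"dp": [30, 24, 0], "spin": 0}, {"dp": [30, 24, 0], "spin": 0}, {"dp": [30, 24, 0], "spin": 0}, {"dp": [30, 24, 0], "spin": 0}]'

```text
clock: 12.7
position: [0.5027, 0.0503, 0.4303]
ee_rot: [0.171, 0.985, -0.001, -0.001]
ft_force: [-0.3, 0.2, 0.5]
grip_width: 0.603
grasp_force: 0.0
```

>>> arm_command --plan '[{"dp": [30, 24, 0], "spin": 0}, {"dp": [30, 24, 0], "spin": 0}, {"dp": [30, 24, 0], "spin": 0}, {"dp": [11, 9, 0], "spin": 0}, {"dp": [0, 0, 0], "spin": 0}]'

```text
clock: 13.2
position: [0.4348, 0.1614, 0.4305]
ee_rot: [0.169, 0.986, -0.0, -0.001]
ft_force: [0.7, -0.5, 0.4]
grip_width: 0.598
grasp_force: 0.0
```

>>> arm_command --plan '[{"dp": [0, 0, 20], "spin": 0}, {"dp": [0, 0, 40], "spin": 0}, {"dp": [0, 0, 20], "spin": 0}, {"dp": [0, 0, 0], "spin": 0}, {"dp": [0, 0, 0], "spin": 0}]'

```text
clock: 13.7
position: [0.4366, 0.1586, 0.3518]
ee_rot: [0.172, 0.985, -0.0, -0.0]
ft_force: [0.7, -0.1, 0.9]
grip_width: 0.599
grasp_force: 0.0
```

Run:
```python
from h import *
o=st();im=viewer.camera("wrist");cv2.imwrite("pics/w7.png",im);ballpx((.4363,.1577,.139),o,im)
yt=np.array([.337,.941,0]);xt=np.array([-.941,.337,0]);print((np.array([.4363,.1577,0])-o["position"])@np.c_[xt,yt])
```

```text
t 13.7 p [0.4366 0.1586 0.3518] q [ 0.172  0.985 -0.    -0.   ] F [ 0.74 -0.11  0.89] w 0.599
pred 313 278 circ [[316.0, 278.0, 25.0], [374.0, 292.0, 35.0], [366.0, 240.0, 35.0], [248.0, 298.0, 27.0]]
  net [0.45  0.086 0.071] 0.83 231 285
  net [0.428 0.335 0.102] 0.68 556 159
  net [0.426 0.166 0.145] 0.63 322 260
  net [ 0.437 -0.048  0.09 ] 0.56 85 325
[-2.45185435e-05 -9.83174224e-04]
```

>>> arm_command --plan '[{"dp": [0, 0, 30], "spin": 0}, {"dp": [0, 0, 27], "spin": 0}, {"dp": [0, 0, 0], "spin": 0}, {"dp": [0, 9, 0], "spin": 0}, {"dp": [0, 0, 0], "spin": 0}]'

```text
clock: 14.3
position: [0.4401, 0.1693, 0.2967]
ee_rot: [0.17, 0.985, 0.001, 0.001]
ft_force: [0.5, 0.1, -0.1]
grip_width: 0.596
grasp_force: 0.0
```

>>> arm_command --plan '[{"dp": [0, 2, 0], "spin": 0}, {"dp": [0, 1, 0], "spin": 0}, {"dp": [0, 0, 0], "spin": 0}, {"dp": [0, 0, 0], "spin": 0}]'

```text
clock: 14.7
position: [0.4403, 0.1706, 0.2949]
ee_rot: [0.171, 0.985, 0.0, 0.0]
ft_force: [-0.2, 0.2, -0.2]
grip_width: 0.599
grasp_force: 0.0
```

>>> arm_command --plan '[{"dp": [0, 1, 0], "spin": 0}, {"dp": [0, 1, 0], "spin": 0}, {"dp": [0, 0, 0], "spin": 0}, {"dp": [0, 0, 0], "spin": 0}]'

```text
clock: 15.1
position: [0.4409, 0.1725, 0.2947]
ee_rot: [0.171, 0.985, -0.0, -0.0]
ft_force: [0.6, -0.5, -0.5]
grip_width: 0.601
grasp_force: 0.0
```

>>> arm_command --plan '[{"dp": [0, 1, 0], "spin": 0}, {"dp": [0, 1, 0], "spin": 0}, {"dp": [0, 0, 0], "spin": 0}, {"dp": [0, 0, 0], "spin": 0}]'

```text
clock: 15.5
position: [0.4416, 0.1744, 0.2947]
ee_rot: [0.171, 0.985, -0.0, -0.0]
ft_force: [-0.3, -0.3, 0.5]
grip_width: 0.605
grasp_force: 0.2
```

>>> arm_command --plan '[{"dp": [0, 1, 0], "spin": 0}, {"dp": [0, 1, 0], "spin": 0}, {"dp": [0, 0, 0], "spin": 0}, {"dp": [0, 0, 0], "spin": 0}]'

```text
clock: 15.9
position: [0.4423, 0.176, 0.2947]
ee_rot: [0.171, 0.985, -0.0, -0.0]
ft_force: [-1.0, -4.7, 2.3]
grip_width: 0.602
grasp_force: 1.6
```

>>> arm_command --plan '[{"dp": [0, 1, 0], "spin": 0}, {"dp": [0, 1, 0], "spin": 0}, {"dp": [0, 0, 0], "spin": 0}, {"dp": [0, 0, 0], "spin": 0}]'

```text
clock: 16.3
position: [0.443, 0.1776, 0.2947]
ee_rot: [0.171, 0.985, -0.0, -0.0]
ft_force: [-2.1, -5.6, 4.4]
grip_width: 0.601
grasp_force: 3.2
```

Run:
```python
from h import *
o=st();im=viewer.camera("wrist");cv2.imwrite("pics/w8.png",im);ballpx((.4363,.1577,.139),o,im)
yt=np.array([.337,.941,0])
for d in (2,4,8):print(d,wristuv(np.array([.4363,.1577,.139])+yt*d/1000,o))
```

```text
t 16.3 p [0.443  0.1776 0.2947] q [ 0.171  0.985 -0.    -0.   ] F [-2.06 -5.58  4.36] w 0.601
pred 263 337 circ [[282.0, 340.0, 32.0], [190.0, 328.0, 23.0], [220.0, 362.0, 33.0], [332.0, 374.0, 29.0]]
  net [0.426 0.332 0.095] 0.9 573 166
  net [0.455 0.09  0.062] 0.64 195 321
  net [0.43  0.168 0.142] 0.63 279 323
  net [ 0.438 -0.049  0.075] 0.61 41 350
2 (np.float64(267.4729684519539), np.float64(337.1379951095925))
4 (np.float64(272.4312139221606), np.float64(337.24382195693306))
8 (np.float64(282.3918195425827), np.float64(337.4224420234432))
```

>>> arm_command --plan '[{"dp": [0, -15, 0], "spin": 0}, {"dp": [0, -15, 0], "spin": 0}, {"dp": [0, -3, 0], "spin": 0}, {"dp": [0, 0, 0], "spin": 0}, {"dp": [0, 0, 0], "spin": 0}]'

```text
clock: 16.9
position: [0.4318, 0.1473, 0.2949]
ee_rot: [0.171, 0.985, 0.0, 0.0]
ft_force: [-0.1, -0.2, -0.4]
grip_width: 0.601
grasp_force: 0.0
```

>>> arm_command --plan '[{"dp": [0, -1, 0], "spin": 0}, {"dp": [0, 0, 0], "spin": 0}, {"dp": [0, 0, 0], "spin": 0}]'

```text
clock: 17.2
position: [0.4315, 0.1464, 0.2947]
ee_rot: [0.171, 0.985, 0.0, 0.0]
ft_force: [-0.3, 0.6, 0.5]
grip_width: 0.601
grasp_force: 0.0
```

>>> arm_command --plan '[{"dp": [0, -1, 0], "spin": 0}, {"dp": [0, 0, 0], "spin": 0}, {"dp": [0, 0, 0], "spin": 0}]'

```text
clock: 17.5
position: [0.4311, 0.1452, 0.2947]
ee_rot: [0.171, 0.985, 0.0, -0.0]
ft_force: [-1.0, 0.2, -0.2]
grip_width: 0.604
grasp_force: 0.1
```

>>> arm_command --plan '[{"dp": [0, -1, 0], "spin": 0}, {"dp": [0, 0, 0], "spin": 0}, {"dp": [0, 0, 0], "spin": 0}]'

```text
clock: 17.8
position: [0.4308, 0.1443, 0.2948]
ee_rot: [0.171, 0.985, 0.0, 0.0]
ft_force: [-0.2, 0.8, 0.5]
grip_width: 0.6
grasp_force: 0.3
```

>>> arm_command --plan '[{"dp": [0, -1, 0], "spin": 0}, {"dp": [0, 0, 0], "spin": 0}, {"dp": [0, 0, 0], "spin": 0}]'

```text
clock: 18.1
position: [0.4305, 0.1434, 0.2948]
ee_rot: [0.171, 0.985, 0.0, 0.0]
ft_force: [0.5, 1.8, 1.2]
grip_width: 0.6
grasp_force: 0.9
```

Peg 1's onset-to-onset travel is about 32.7 mm. Subtracting the 25 mm gap leaves ±3.8 mm, so it is sound. Back off, hop to peg 2.

>>> arm_command --plan '[{"dp": [0, 14, 0], "spin": 0}, {"dp": [0, 0, 0], "spin": 0}, {"dp": [0, 0, -25], "spin": 0}, {"dp": [0, 0, -25], "spin": 0}, {"dp": [0, 0, 0], "spin": 0}]'

```text
clock: 18.6
position: [0.4361, 0.1569, 0.3474]
ee_rot: [0.171, 0.985, 0.001, 0.002]
ft_force: [0.6, -0.3, 0.6]
grip_width: 0.602
grasp_force: 0.0
```

>>> arm_command --plan '[{"dp": [-24, -31, 0], "spin": 0}, {"dp": [-24, -31, 0], "spin": 0}, {"dp": [0, 0, 0], "spin": 0}, {"dp": [0, 0, 0], "spin": 0}]'

```text
clock: 19.0
position: [0.4595, 0.0815, 0.3441]
ee_rot: [0.172, 0.985, -0.0, -0.0]
ft_force: [0.0, 0.5, 0.1]
grip_width: 0.6
grasp_force: 0.0
```

Run:
```python
from h import *
o=st();im=viewer.camera("wrist");cv2.imwrite("pics/w9.png",im);ballpx((.4596,.0816,.139),o,im)
ballpx((.437,.1594,.139),o,im)
```

```text
t 19.0 p [0.4595 0.0815 0.3441] q [ 0.172  0.985 -0.    -0.   ] F [0.   0.51 0.12] w 0.6
pred 315 285 circ [[318.0, 286.0, 24.0], [306.0, 250.0, 33.0], [378.0, 298.0, 37.0], [246.0, 270.0, 35.0]]
  net [ 0.594 -0.099  0.112] 0.93 176 457
  net [0.43  0.158 0.146] 0.93 447 185
  net [0.455 0.088 0.143] 0.73 324 276
  net [ 0.437 -0.048  0.102] 0.61 128 288
  net [0.43  0.332 0.056] 0.59 589 107
pred 447 196 circ [[406.0, 172.0, 20.0], [446.0, 198.0, 28.0], [402.0, 208.0, 24.0], [384.0, 212.0, 21.0]]
  net [ 0.594 -0.099  0.112] 0.93 176 457
  net [0.43  0.158 0.146] 0.93 447 185
  net [0.455 0.088 0.143] 0.73 324 276
  net [ 0.437 -0.048  0.102] 0.61 128 288
  net [0.43  0.332 0.056] 0.59 589 107
```

Centred, and peg 1's ball sits where predicted. Nudge peg 2.

>>> arm_command --plan '[{"dp": [0, 0, 25], "spin": 0}, {"dp": [0, 0, 25], "spin": 0}, {"dp": [0, 0, 0], "spin": 0}, {"dp": [0, 10, 0], "spin": 0}, {"dp": [0, 0, 0], "spin": 0}]'

```text
clock: 19.65
position: [0.4636, 0.0933, 0.296]
ee_rot: [0.17, 0.985, 0.001, 0.001]
ft_force: [0.5, 0.3, 0.7]
grip_width: 0.601
grasp_force: 0.0
```

>>> arm_command --plan '[{"dp": [0, 2, 0], "spin": 0}, {"dp": [0, 2, 0], "spin": 0}, {"dp": [0, 0, 0], "spin": 0}, {"dp": [0, 0, 0], "spin": 0}]'

```text
clock: 20.05
position: [0.4642, 0.0951, 0.2949]
ee_rot: [0.171, 0.985, 0.0, 0.0]
ft_force: [-0.6, 0.4, 0.5]
grip_width: 0.601
grasp_force: 0.0
```

>>> arm_command --plan '[{"dp": [0, 2, 0], "spin": 0}, {"dp": [0, 0, 0], "spin": 0}, {"dp": [0, 0, 0], "spin": 0}]'

```text
clock: 20.35
position: [0.4649, 0.097, 0.2947]
ee_rot: [0.171, 0.985, 0.0, -0.0]
ft_force: [0.7, -0.8, -0.7]
grip_width: 0.598
grasp_force: 0.0
```

>>> arm_command --plan '[{"dp": [0, 2, 0], "spin": 0}, {"dp": [0, 0, 0], "spin": 0}, {"dp": [0, 0, 0], "spin": 0}]'

```text
clock: 20.65
position: [0.4656, 0.0987, 0.2947]
ee_rot: [0.171, 0.985, -0.0, -0.0]
ft_force: [-0.1, -1.7, 1.1]
grip_width: 0.603
grasp_force: 0.9
```

>>> arm_command --plan '[{"dp": [0, -15, 0], "spin": 0}, {"dp": [0, -15, 0], "spin": 0}, {"dp": [0, 0, 0], "spin": 0}, {"dp": [0, 0, 0], "spin": 0}]'

```text
clock: 21.05
position: [0.4553, 0.0701, 0.2948]
ee_rot: [0.172, 0.985, 0.0, 0.0]
ft_force: [-0.6, 0.6, 0.8]
grip_width: 0.607
grasp_force: 0.0
```

>>> arm_command --plan '[{"dp": [0, -1, 0], "spin": 0}, {"dp": [0, -1, 0], "spin": 0}, {"dp": [0, 0, 0], "spin": 0}, {"dp": [0, 0, 0], "spin": 0}]'

```text
clock: 21.45
position: [0.4548, 0.0689, 0.2946]
ee_rot: [0.171, 0.985, -0.0, -0.0]
ft_force: [0.8, 0.7, -0.1]
grip_width: 0.601
grasp_force: 0.0
```

>>> arm_command --plan '[{"dp": [0, -1, 0], "spin": 0}, {"dp": [0, 0, 0], "spin": 0}, {"dp": [0, 0, 0], "spin": 0}]'

```text
clock: 21.75
position: [0.4544, 0.0678, 0.2947]
ee_rot: [0.171, 0.985, 0.0, -0.0]
ft_force: [-0.2, 0.6, -0.7]
grip_width: 0.599
grasp_force: 0.2
```

>>> arm_command --plan '[{"dp": [0, -1, 0], "spin": 0}, {"dp": [0, 0, 0], "spin": 0}, {"dp": [0, 0, 0], "spin": 0}]'

```text
clock: 22.05
position: [0.4541, 0.067, 0.2948]
ee_rot: [0.171, 0.985, 0.0, 0.0]
ft_force: [0.4, 1.1, 0.4]
grip_width: 0.596
grasp_force: 0.6
```

>>> arm_command --plan '[{"dp": [0, -1, 0], "spin": 0}, {"dp": [0, 0, 0], "spin": 0}, {"dp": [0, 0, 0], "spin": 0}]'

```text
clock: 22.35
position: [0.4538, 0.0661, 0.2948]
ee_rot: [0.171, 0.985, 0.0, 0.0]
ft_force: [1.0, 3.1, 1.5]
grip_width: 0.603
grasp_force: 1.4
```

Peg 2 gives ±3.7 mm, so it is sound. Only peg 0 was worn. Retreat and check the final state.

>>> arm_command --plan '[{"dp": [0, 14, 0], "spin": 0}, {"dp": [0, 0, 0], "spin": 0}, {"dp": [0, 0, -30], "spin": 0}, {"dp": [0, 0, -40], "spin": 0}, {"dp": [0, 0, -40], "spin": 0}]'

```text
clock: 22.85
position: [0.4582, 0.0791, 0.4056]
ee_rot: [0.171, 0.985, -0.001, -0.001]
ft_force: [1.7, 0.1, 0.2]
grip_width: 0.601
grasp_force: 0.0
```

>>> arm_command --plan '[{"dp": [40, 0, 0], "spin": 0}, {"dp": [0, 0, 0], "spin": 0}, {"dp": [0, 0, 0], "spin": 0}, {"dp": [0, 0, 0], "spin": 0}, {"dp": [0, 0, 0], "spin": 0}]'

```text
clock: 23.35
position: [0.4212, 0.0923, 0.4043]
ee_rot: [0.171, 0.985, -0.0, -0.0]
ft_force: [0.1, 0.5, 0.4]
grip_width: 0.599
grasp_force: 0.0
```

Run:
```python
from h import *
o=st();im=viewer.camera("scene");w=viewer.camera("wrist")
a=cv2.resize(im[170:350,190:440],(800,576))[:, :]
b=cv2.resize(w,(400,300));c=cv2.resize(im[180:330,200:420],(400,273))
cv2.imwrite("pics/final.png",np.vstack([np.hstack([c,cv2.resize(im[250:340,330:450],(400,273))]),np.hstack([b,np.zeros_like(b)])]))
```

```text
t 23.35 p [0.4212 0.0923 0.4043] q [ 0.171  0.985 -0.    -0.   ] F [0.06 0.49 0.4 ] w 0.599
```

View pics/final.png

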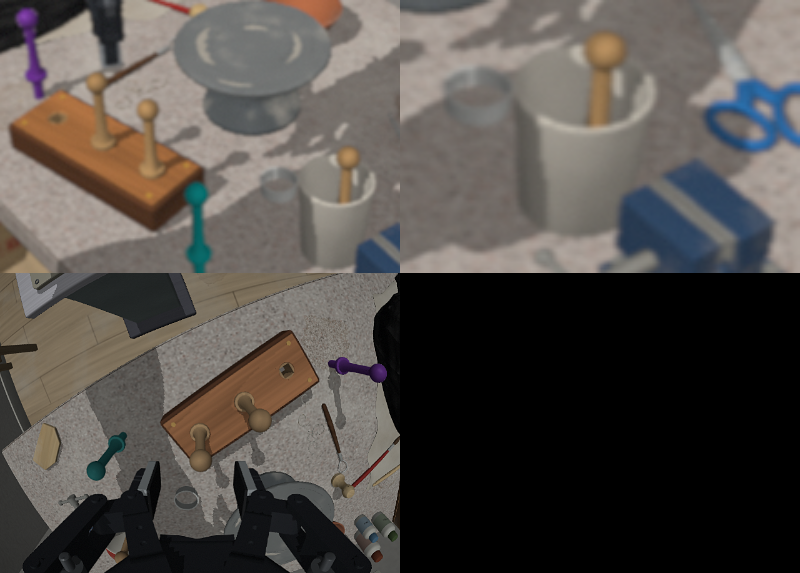

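Peg 0 stands ball up in the upright jar (ball at (347,157) in the top-left panel). Pegs 1 and 2 are seated, and the bystanders look undisturbed.

```bash
python3 -c "
from h import *
print(manip.hand_in())"
```

```text
the job is handed in; nothing more can be done
None
```

Handed in at about 23 s of the 72 s: only peg 0 was wobbly and it now stands ball up in the upright jar; pegs 1 and 2 felt firm (about ±3.8 and ±3.7 mm of play) and stay seated, though the hand-in reported no verdict.

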